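# Snug down the dish rack's wing nut with fingertip strokes

## Robot

A 6-joint arm with a two-finger parallel gripper is mounted at the origin on the work surface. World frame = base frame: x ahead of the robot, y to its left, z up, the work surface at z = 0. Lengths are in m, angles in rad, forces in N, time in s.
With the tool pointing down it reaches from about 0.3 to 0.825 m from the base axis. Payload 5.4 kg.
Tool frame: the origin (TCP) lies at the very end of the fingers, on their centre line; the grasp point (between the pads) lies 19 mm behind it; z points along the fingers, y is the line along which they close (so a half turn about z gives the same grasp; the last joint's range is limited). The gripper opens to 92 mm and grips with 3 to 60 N. Pads are 20 mm wide; open, the fingers measure 128 mm over their backs; the gripper's body (75 mm by 189 mm) begins 69 mm behind the grasp point.
Start: joints at [0.909, 0.158, 1.597, -0, 1.386, -0.21], TCP at [0.251, 0.517, 0.189] pointing down, gripper open.
Joint ranges: [-2.91, 2.91], [-0.94, 2.29], [0.18, 2.7], [-1.29, 4.43], [0.17, 2.64], [-3, 3]. Speed limits (rad/s): [2.57, 2.57, 3.14, 3.14, 3.14, 3.14].

## Interface

Orientations are given as a rotation vector (axis times angle).
In Python, from workcell import bot gives the robot as it stands. Calls block until the motion is done:
- bot.goto(position, orientation): joint-space move of the TCP to a pose.
- bot.line_to(position, rot=None, max_speed=0.15): straight line of the TCP; rot=None keeps the orientation; max_speed is the mean speed in m/s.
- bot.set_joints(angles): joint-space move.
- bot.set_gripper(opening, newtons=None): opening from 0.0 (shut) to 1.0 (fully open); newtons is the grip in N (None keeps the last); returns when the fingers have stopped.
- bot.hold(seconds).
- bot.inverse_kinematics(position, orientation): joint angles nearest the present ones, or None.
- bot.read_camera(name): name is "scene" or "top" or "wrist"; returns a dict with "pixels" (420x560x3 uint8, blue, green, red), "fx", "fy", "cx", "cy" (pixels), "k1" (the pictures are not rectified: a ray, as slopes to the right and down, at radius r is drawn at 1 + k1 r^2 times it, then the intrinsics apply), "R" (3x3) and "t" (3): a world point X has camera coordinates R X + t. Camera axes: x right, y down, z forward; pixel columns grow to the right and rows downward; lengths in m; the calibration is good to about 2 mm. A picture is of the moment at which its call begins. There is no depth.
A pose or a line that the arm cannot do raises bot.MotionError and nothing moves.
- bot.job_done(): hands the job in; it is judged then, once.
Readings, each from a call of its own:
- bot.current_clock(): time.
- bot.current_joints(): joint angles.
- bot.current_joint_vel(): joint speeds.
- bot.current_effort(): joint torques, N m.
- bot.current_ee_pos(): TCP position.
- bot.current_tool_rot(): TCP orientation.
- bot.current_contact_force(): force on the tool from outside, world axes, zero at the start.
- bot.current_ft_torque(): the same for the moment, N m.
- bot.current_opening(): opening from 0.0 (shut) to 1.0 (fully open).
- bot.current_grip_force(): force on a finger pad.
Only numpy, scipy, OpenCV 4.12 (cv2) and the standard library are available. Lean on these libraries where they do the work, as an engineer would, in place of code of your own. Each camera call takes 0.05 s, during which the arm holds its last target. There are 200 camera calls.

## Task

The dish rack by the parrilla is loose because the wing nut on one of its two feet has backed off: push its wings round clockwise (seen from above) with fingertip strokes until the nut is fully home and stops turning. Only push the wings, never pinch a wing between the fingers, and do not wrench the nut against its stop. Leave the round knurled cap on the other foot unturned and the things standing around where they are, then take the hand away.

Things in the scene. Friction and masses are not known exactly. Their poses are not given: they have to be found in the camera images.
- wing_nut (a joint): Angle of the steel wing nut about its upright axis, rad; grows clockwise seen from above. 6.6 is home against a firm stop; it starts 3.4 to 6.3 rad short of it. Friction about 0.05 N m; stays where left; sinks 0.6 mm per rad. At 0 the wings lie along clamp_foot's x axis; at value q they have turned by q clockwise from it (two like wings, half a turn apart).
- wing_nut_axis (a point): On the nut's axis at the top of its hub, 18 mm above its underside (which is 24 mm above the work surface when home). Hub radius 9 to 11 mm, flange 14 mm in the lowest 4 mm. Two upright wings 5 mm thick: from 11 mm below this point to 7 mm above it over radii 8 to 34 mm, and up to 14 mm above it over radii 19 to 33 mm. The stud does not stand above the wings.
- push_faces: The sides of the two wings that drive the nut clockwise when pushed (counter-clockwise side of each wing, seen from above). Origin on the nut's axis at the nut's underside; x along the wings.
- back_faces: The opposite sides of the two wings. Pressing these and push_faces at once is pinching. Origin and axes as push_faces.
- clamp_foot: Foot carrying the wing nut, fixed: a steel plate 56 x 80 x 6 mm and a white plastic lug (46 x 74 mm) whose top is 24 mm above the work surface. Origin on the work surface on the nut's axis; z up; x runs along the rack's side, +y points towards the rack, whose rim passes over the wings on that side.
- rack_rim (a point): Middle of the rack's rim bar on the side of the feet: 8 mm thick, 400 mm long along the rack's x, 72 mm above the work surface (5 mm or more above the wings), 28 mm from the nut's axis on its +y side. A fingertip pointing down cannot pass round the nut on that side; all the rest round the nut is open.
- level_foot: The rack's other foot, fixed, same plate and lug, 160 mm from clamp_foot along its x axis (either way); carries the round knurled levelling cap.
- level_cap (a joint): Angle of the knurled cap, 30 mm in diameter, 24 mm high, on level_foot, top 49 mm above the work surface; 0 at the start, turns easily; to be left alone.
- dish_rack: White plastic dish rack, fixed, 400 mm (its x) by 324 mm (its y), with four upright white plates 200 mm across reaching 224 mm above the work surface, their near edges 130 mm from the nut's axis. Origin on the work surface under its centre; the feet stand beyond its -y side at x = -80 and +80 mm, y = -190 mm.
- colander: Loose stainless colander, 210 mm across, 80 mm high; origin centre of underside. A bystander.
- salad_bowl: Loose white ceramic salad bowl, 220 mm across, 85 mm high; origin centre of underside. A bystander.
- steel_cup: Loose steel cup, 68 mm across, 80 mm high; origin centre of underside. A bystander.
- spice_jar: Loose closed jar, 48 mm across, 85 mm high; origin centre of underside. A bystander.
- mug: Loose white mug, 80 mm across, 90 mm high; origin centre of underside. A bystander.

How it is judged:
At the end, for the whole second after the job is handed in: The wing nut is within 0.2 rad of its stop (6.6 rad) and at rest, the knurled cap has turned by less than 0.2 rad, and every loose thing is within 30 mm of where it started (value of joint wing_nut above 6.4 rad and velocity of joint wing_nut between -0.1 and 0.1 rad/s and value of joint level_cap between -0.2 and 0.2 rad and distance of each of colander, salad_bowl, steel_cup, spice_jar, mug from where it was at the start of the episode below 0.03 m); the robot touches nothing.
It fails at once if a wing is pinched: pressed by the fingers on both its sides at once (over 1.5 N each) (contact force between the fingers and push_faces above 1.5 N and contact force between the fingers and back_faces above 1.5 N).
It fails at once if the nut is wrenched: the fingers push on the wings with over 45 N (contact force between the fingers and push_faces above 45 N).
It fails at once if the knurled cap is turned by more than 0.2 rad (value of joint level_cap above 0.2 rad or value of joint level_cap below -0.2 rad).
It fails at once if a loose thing is lifted, carried or moved by more than 30 mm (distance of any of colander, salad_bowl, steel_cup, spice_jar, mug from where it was at the start of the episode above 0.03 m).
It also fails if it takes over 45 s, if anything falls off the work surface, if the arm or the gripper's body presses on something with over 40 N, if the wrist force passes 120 N, or if a joint passes its speed limit or range.

## Working session

There is one attempt and no reset: what is moved stays moved. The work goes in short steps, each a Python script; the robot and the scene stay as the last script left them, time stands still between calls to the robot, and variables do not carry over. Pictures are saved under pics/ and viewed, at most 10 in all, crops included, and the job is handed in when it is done.

```bash
mkdir -p pics
python3 - <<'E'
from workcell import bot
import cv2,pickle
for n in ("scene","top"):
    c=bot.read_camera(n); cv2.imwrite(f"pics/{n}0.png",c["pixels"]); pickle.dump(c,open(f"{n}0.pkl","wb"))
    print(n,c["fx"],c["cx"],c["cy"],c["k1"],(-c["R"].T@c["t"]).round(3),c["R"].round(2).tolist())
print(bot.current_clock(),bot.current_tool_rot())
E
```

```text
scene 514.6455272441125 289.451962966639 202.80767634696846 -0.021287275222384792 [ 0.928 -0.806  0.955] [[0.85, 0.52, 0.02], [0.39, -0.62, -0.68], [-0.34, 0.59, -0.73]]
top 431.8954429303137 275.2375759202763 205.90085349099604 -0.016879699070426458 [ 0.432 -0.119  1.203] [[0.0, -1.0, 0.02], [-1.0, -0.0, -0.1], [0.1, -0.02, -1.0]]
0.1 [-7.03488583e-01 -3.06107782e+00  2.40682470e-03]
```

View pics/top0.png

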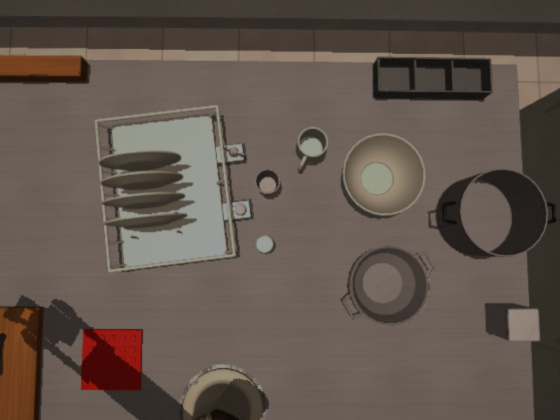

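View pics/scene0.png

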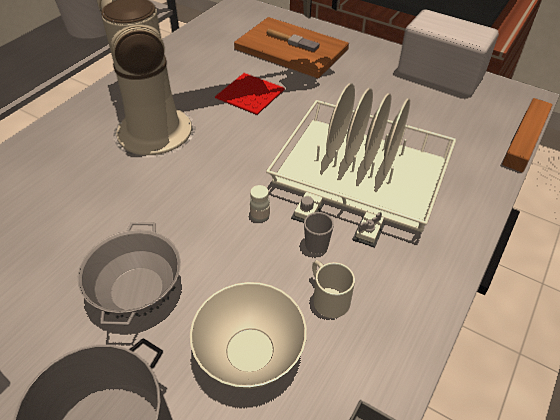

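The top view shows the rack around (165,188), the wing-nut foot at about (233,153) and the cap foot at about (240,210). The cup is at (268,183), the jar at (265,244) and the mug at (313,143). The scene view has the wing nut at (370,225). I'll compute coordinates and then take a wrist view.

```bash
cat > h.py <<'E'
import numpy as np,cv2,pickle
from scipy.spatial.transform import Rotation as Ro
def K(c): return np.array([[c["fx"],0,c["cx"]],[0,c["fy"],c["cy"]],[0,0,1]])
def D(c): return np.array([c["k1"],0,0,0.])
def ray(c,u,v):
    p=cv2.undistortPoints(np.array([[[u,v]]],float),K(c),D(c))[0,0]
    return -c["R"].T@c["t"], c["R"].T@np.r_[p,1]
def onz(c,u,v,z):
    o,d=ray(c,u,v); return o+d*(z-o[2])/d[2]
def proj(c,X):
    return cv2.projectPoints(np.array(X,float).reshape(-1,1,3),cv2.Rodrigues(c["R"])[0],np.array(c["t"],float).ravel(),K(c),D(c))[0][:,0]
def down(a): # tool z down, tool y axis (closing line) at heading a in world
    y=np.array([np.cos(a),np.sin(a),0]);z=np.array([0,0,-1.]);x=np.cross(y,z)
    return Ro.from_matrix(np.c_[x,y,z]).as_rotvec()
E
python3 - <<'E'
from h import *
t=pickle.load(open("top0.pkl","rb"));s=pickle.load(open("scene0.pkl","rb"))
for n,u,v,z in (("nut",233,153,.05),("cap",240,210,.049),("cup",268,183,.08),("jar",265,244,.085),("mug",313,143,.09),("bowl",384,175,.085),("rimA",217,108,.072),("rimB",233,257,.072)): print(n,onz(t,u,v,z).round(3))
print("scene nut",onz(s,370,222,.05).round(3),"cap",onz(s,307,201,.049).round(3))
a=cv2.resize(t["pixels"][130:230,190:320],None,fx=4,fy=4,interpolation=cv2.INTER_CUBIC)
b=cv2.resize(s["pixels"][180:255,290:410],None,fx=4,fy=4,interpolation=cv2.INTER_CUBIC)
o=np.zeros((400,0,3),np.uint8)
cv2.imwrite("pics/z.png",cv2.convertScaleAbs(a,alpha=1.6))
E
```

```text
nut [ 0.686 -0.025  0.05 ]
cap [ 0.531 -0.046  0.049]
cup [ 0.6  -0.12  0.08]
jar [ 0.44  -0.113  0.085]
mug [ 0.705 -0.238  0.09 ]
bowl [ 0.622 -0.425  0.085]
rimA [0.804 0.018 0.072]
rimB [ 0.407 -0.03   0.072]
scene nut [ 0.695 -0.03   0.05 ] cap [ 0.536 -0.05   0.049]
```

View pics/z.png

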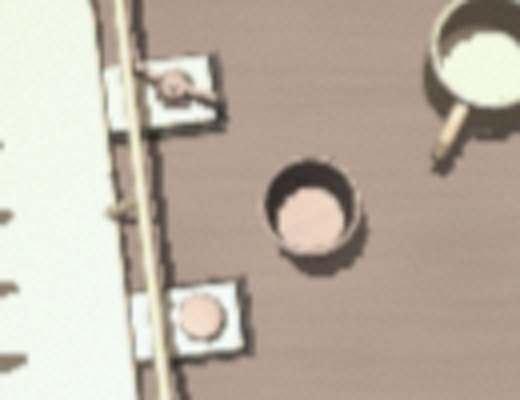

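The wing runs from crop (140,70) to (215,103), which gives q≈2.1. That leaves about 4.5 rad, so roughly two strokes. Next I'll close the gripper, fly over the plates and get a wrist view.

Run:
```python
from h import *
from workcell import bot
bot.set_gripper(0.0,10)
p=bot.current_ee_pos()
bot.line_to([p[0],p[1],0.33],max_speed=0.25)
for a in np.arange(-180,181,30):
    j=bot.inverse_kinematics([.69,-.05,.33],down(np.radians(a))); print(a,None if j is None else np.round(j,2))
print(bot.current_clock())
```

```text
-180 [-0.25  0.43  0.99  0.    1.72  2.9 ]
-150 [-0.25  0.43  0.99  0.    1.72  2.37]
-120 [-0.25  0.43  0.99 -0.    1.72  1.85]
-90 [-0.25  0.43  0.99 -0.    1.72  1.32]
-60 [-0.25  0.43  0.99 -0.    1.72  0.8 ]
-30 [-0.25  0.43  0.99  0.    1.72  0.28]
0 [-0.25  0.43  0.99 -0.    1.72 -0.25]
30 [-0.25  0.43  0.99  0.    1.72 -0.77]
60 [-0.25  0.43  0.99 -0.    1.72 -1.29]
90 [-0.25  0.43  0.99  0.    1.72 -1.82]
120 [-0.25  0.43  0.99 -0.    1.72 -2.34]
150 [-0.25  0.43  0.99  0.    1.72 -2.86]
180 [-0.25  0.43  0.99  0.    1.72  2.9 ]
2.1583
```

Run:
```python
from h import *
from workcell import bot
bot.goto([.68,-.07,.33],down(np.radians(66)))
bot.line_to([.68,-.07,.22],max_speed=0.2)
c=bot.read_camera("wrist"); cv2.imwrite("pics/w1.png",c["pixels"]); pickle.dump(c,open("w1.pkl","wb"))
print(bot.current_clock(),(-c["R"].T@c["t"]).round(3),c["R"].round(2).tolist(), proj(c,[[.69,-.028,.05],[.68,-.07,.22]]).round(0), bot.current_ee_pos())
```

```text
5.4833 [ 0.603 -0.035  0.417] [[0.41, 0.91, 0.0], [0.87, -0.39, 0.3], [0.27, -0.12, -0.95]] [[315. 174.]
 [278. 239.]] [ 0.68114026 -0.07010299  0.22246156]
```

View pics/w1.png

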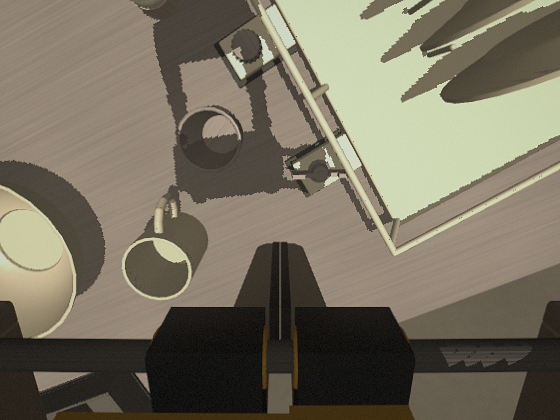

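The wrist view shows the nut hub at about (318,172) with the wings nearly horizontal, which matches a heading of about 66°. The cap is at (245,45). I'll enlarge the crop to refine this.

Run:
```python
from h import *
c=pickle.load(open("w1.pkl","rb"))
a=cv2.convertScaleAbs(cv2.resize(c["pixels"][140:205,270:370],None,fx=6,fy=6,interpolation=cv2.INTER_CUBIC),alpha=2)
b=cv2.convertScaleAbs(cv2.resize(c["pixels"][20:85,205:305],None,fx=3,fy=3,interpolation=cv2.INTER_CUBIC),alpha=2)
o=np.zeros((585,600,3),np.uint8);o[:390]=a;o[390:,:300]=b
cv2.imwrite("pics/w1z.png",o)
```

```text
(no output)
```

View pics/w1z.png

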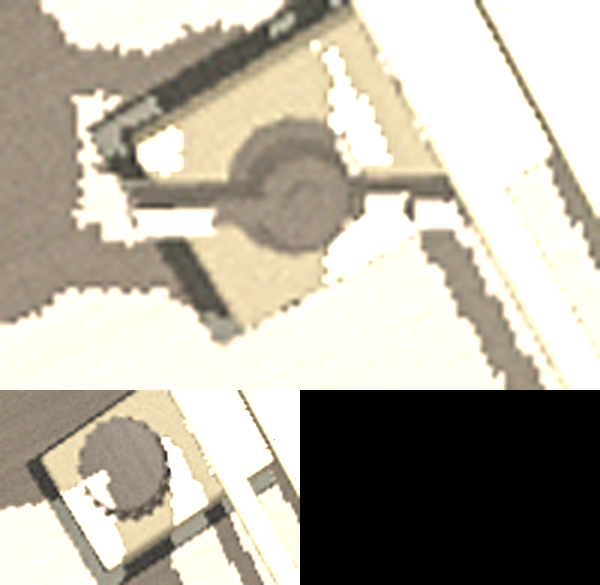

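Run:
```python
from h import *
c=pickle.load(open("w1.pkl","rb"));f=lambda x,y,z,s=6,u=270,v=140:onz(c,u+x/s,v+y/s,z)
A=f(135,222,.0587);B=f(215,222,.0587);C=f(415,215,.0587)
print("wingtip",A,"in",B,"in2",C,"mid",(B+C)/2,"ang",np.degrees(np.arctan2(*(C-B)[[1,0]])),np.linalg.norm((B-C)[:2]))
h=f(306,190,.0447);k=onz(c,245.7,41.7,.049);print("hub",h,"cap",k,"yaw",np.degrees(np.arctan2(*(h-k)[[1,0]])),np.linalg.norm((h-k)[:2]))
r1=onz(c,262,5,.072);r2=onz(c,394,250,.072);print("rim",r1,r2,np.degrees(np.arctan2(*(r2-r1)[[1,0]])))
y=np.arctan2(*(r2-r1)[[1,0]]);n=np.array([-np.sin(y),np.cos(y)]);print("rim dist",(r1-h)[:2]@n)
```

```text
wingtip [ 0.68097557 -0.05300282  0.0587    ] in [ 0.6870804  -0.03925105  0.0587    ] in2 [ 0.70109191 -0.00435931  0.0587    ] mid [ 0.69408616 -0.02180518  0.0587    ] ang 68.12103381177592 0.037599948937964846
hub [ 0.69168276 -0.02081177  0.0447    ] cap [ 0.53261973 -0.04131044  0.049     ] yaw 7.343311505336021 0.16037843981031788
rim [ 0.51484087 -0.01328089  0.072     ] [0.80626619 0.02188649 0.072     ] 6.88082457221792
rim dist 0.028663111263967863
```

```bash
cat >> h.py <<'E'
AX=np.array([.693,-.021]); 
def pose(th,flip,gap=0.,r=.028,z=.047,half=.0125):
    """block behind wing at world heading th (deg); flip: tool y opposite to the wing"""
    t=np.radians(th); d=np.array([np.cos(t),np.sin(t)]); n=np.array([-d[1],d[0]])
    a=t+(np.pi if flip else 0)
    return np.r_[AX+r*d+(half+gap)*n,z], down(a), -n
def stroke(bot,th0,th1,flip,step=10,speed=.03,fmax=15,enter=True):
    if enter:
        p,o,_=pose(th0,flip,gap=.006)
        bot.goto([p[0],p[1],.14],o); bot.line_to([p[0],p[1],.047],max_speed=.12)
    f0=bot.current_contact_force()
    out=[]; n=int(np.ceil(abs(th1-th0)/step))
    for th in np.linspace(th0,th1,n+1):
        p,o,push=pose(th,flip); bot.line_to(p,o,max_speed=speed)
        F=np.array(bot.current_contact_force()); ft=-(F-f0)[:2]@push; out.append((round(th,1),round(float(ft),1)))
        if ft>fmax: break
    print(out,"clock",bot.current_clock()); return th
def leave(bot,th,flip):
    p,o,_=pose(th,flip,gap=.006); bot.line_to(p,o,max_speed=.05); bot.line_to([p[0],p[1],.14],max_speed=.2)
E
python3 - <<'E'
from h import *
from workcell import bot
th=stroke(bot,-112.5,-198,True)
leave(bot,th,True)
c=bot.read_camera("top");a=c["pixels"][130:200,200:290]
w=bot.read_camera("wrist");
cv2.imwrite("pics/s1.png",cv2.convertScaleAbs(np.hstack([cv2.resize(a,(400,311),interpolation=2),cv2.resize(w["pixels"],(400,311))]),alpha=1.5))
E
```

```text
[(np.float64(-112.5), -1.3), (np.float64(-122.0), -1.2), (np.float64(-131.5), -0.6), (np.float64(-141.0), -0.3), (np.float64(-150.5), -1.1), (np.float64(-160.0), -0.8), (np.float64(-169.5), 0.2), (np.float64(-179.0), -0.4), (np.float64(-188.5), 0.8), (np.float64(-198.0), 0.5)] clock 10.0417
```

View pics/s1.png

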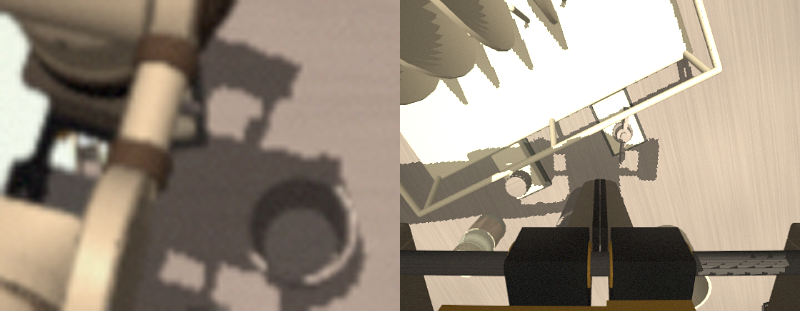

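After the stroke the nut is at about (622,130) in the wrist half, and the wing's heading is unclear. I'll zoom in with projected guide lines.

Run:
```python
from h import *
from workcell import bot
c=bot.read_camera("wrist"); pickle.dump(c,open("w2.pkl","wb"))
u,v=proj(c,[[*AX,.045]])[0]; u0,v0=int(u)-40,int(v)-40;print(u0,v0)
im=cv2.convertScaleAbs(cv2.resize(c["pixels"][v0:v0+80,u0:u0+80],None,fx=6,fy=6,interpolation=2),alpha=1.8)
g=im.copy()
for th,col in ((-198,(0,0,255)),(-112.5,(255,0,0))):
    d=np.array([np.cos(np.radians(th)),np.sin(np.radians(th))])
    for s in (-1,1):
        q=(proj(c,[[*(AX+s*r*d),.0575] for r in (.019,.033)])-[u0,v0])*6+3
        cv2.line(g,tuple(map(int,q[0])),tuple(map(int,q[1])),col,1)
cv2.imwrite("pics/w2z.png",cv2.resize(np.hstack([im,g]),(800,400),interpolation=cv2.INTER_AREA))
print(bot.current_ee_pos())
```

```text
272 141
[ 0.65917687 -0.02961641  0.1374069 ]
```

View pics/w2z.png

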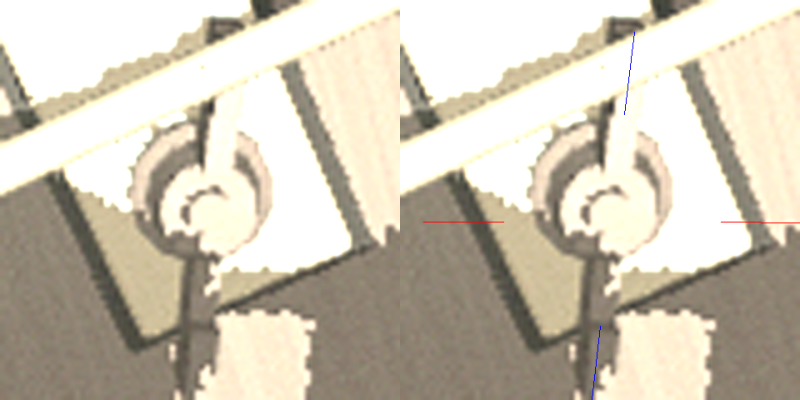

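The wing is still on the blue line (heading about 67°), so the stroke missed it. I'll retry lower, logging actual poses.

Run:
```python
from h import *
from workcell import bot
p,o,_=pose(-112.5,True,gap=.008,r=.032)
bot.goto([p[0],p[1],.14],o); bot.line_to([p[0],p[1],.042],max_speed=.12)
print(p,bot.current_ee_pos(),bot.current_opening(),Ro.from_rotvec(bot.current_tool_rot()).as_matrix().round(3).tolist(),bot.current_clock())
c=bot.read_camera("wrist"); pickle.dump(c,open("w3.pkl","wb")); cv2.imwrite("pics/w3.png",cv2.convertScaleAbs(c["pixels"],alpha=1.8))
s=bot.read_camera("scene")
d=cv2.convertScaleAbs(cv2.resize(s["pixels"][180:250,330:430],(560,392),interpolation=2),alpha=1.8)
cv2.imwrite("pics/w3.png",np.hstack([cv2.resize(cv2.convertScaleAbs(c["pixels"][60:270,200:360],alpha=1.8),(299,392)),d[:,:500]]))
```

```text
[ 0.69969366 -0.05840916  0.047     ] [ 0.70057655 -0.05862206  0.04319141] 0.002966705211997692 [[-0.924, 0.383, 0.002], [0.383, 0.924, -0.0], [-0.002, 0.0, -1.0]] 13.4
```

View pics/w3.png

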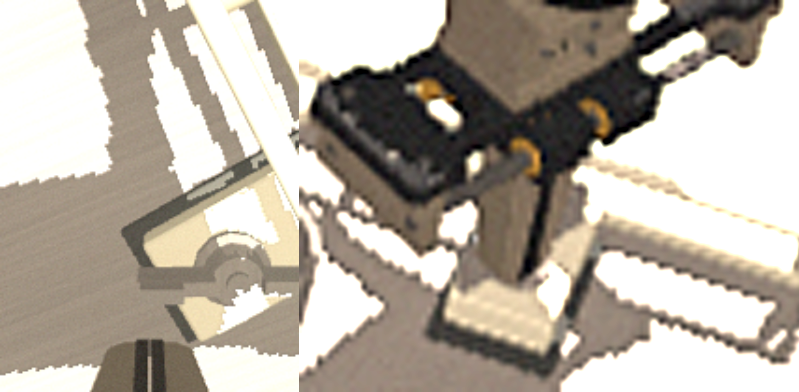

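Run:
```python
from h import *
from workcell import bot
c=pickle.load(open("w3.pkl","rb"))
e=np.array(bot.current_ee_pos());R=Ro.from_rotvec(bot.current_tool_rot()).as_matrix()
im=cv2.resize(c["pixels"][130:290,200:400],None,fx=4,fy=4,interpolation=2)
im=cv2.convertScaleAbs(im,alpha=1.8)
P=lambda X:tuple(map(int,(proj(c,[X])[0]-[200,130])*4+2))
for x,y in ((0,0),(-.01,-.018),(-.01,.018),(.01,-.018),(.01,.018)): cv2.circle(im,P(e+R@[x,y,0]),4,(0,0,255),-1)
for z,col in ((.0447,(255,0,0)),):
    cv2.circle(im,P([*AX,z]),4,col,-1)
d=np.array([np.cos(np.radians(67.5)),np.sin(np.radians(67.5))])
for r in (-.034,-.019): cv2.circle(im,P([*(AX+r*d),.0587]),4,(0,255,0),-1)
cv2.imwrite("pics/w3b.png",im)
```

```text
(no output)
```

View pics/w3b.png

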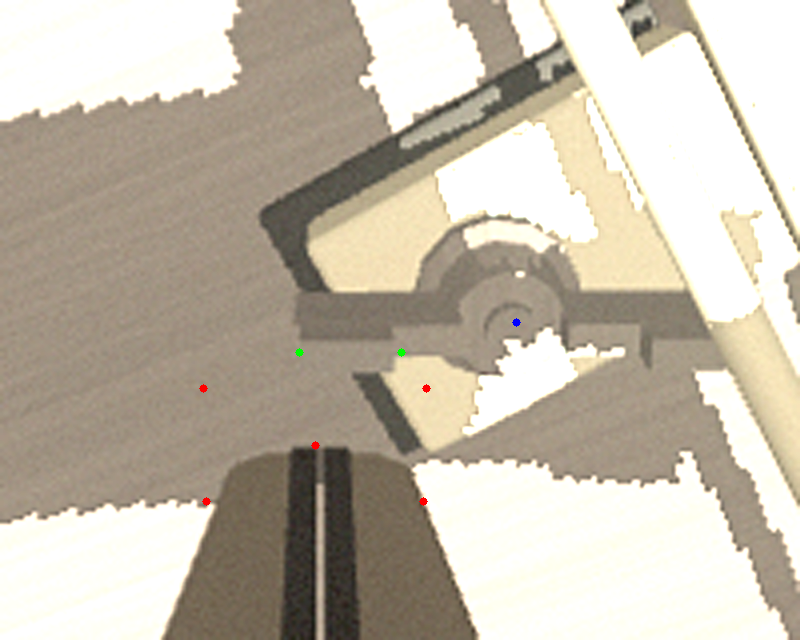

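The tips taper: the silhouette ends at the TCP centre, with the tip at (315,448). The wing is still along row 340. I'll push in small steps and log pose and force.

Run:
```python
from h import *
from workcell import bot
f0=np.array(bot.current_contact_force())
for th in (-112.5,-120,-127.5,-135,-142.5):
    p,o,push=pose(th,True,r=.030,z=.042,half=.005)
    bot.line_to(p,o,max_speed=.03)
    F=np.array(bot.current_contact_force())-f0
    print(th,(np.array(bot.current_ee_pos())-p).round(4),F.round(1),round(float(-F[:2]@push),1),bot.current_ft_torque())
c=bot.read_camera("wrist"); pickle.dump(c,open("w4.pkl","wb"))
im=cv2.convertScaleAbs(cv2.resize(c["pixels"][100:310,200:400],None,fx=2.8,fy=2.8,interpolation=2),alpha=1.8)
P=lambda X:tuple(map(int,(proj(c,[X])[0]-[200,100])*2.8+1))
cv2.circle(im,P(bot.current_ee_pos()),3,(0,0,255),-1); cv2.circle(im,P([*AX,.0447]),3,(255,0,0),-1)
cv2.imwrite("pics/w4.png",im); print(bot.current_clock())
```

```text
-112.5 [-0.  0.  0.] [0.2 0.2 1.3] 0.1 [-0.03788283 -0.03334875  0.03584349]
-120 [ 0.0001 -0.0001 -0.    ] [ 2.  -0.7  0.6] 2.0 [-0.03459912  0.00490888 -0.00445638]
-127.5 [ 0.0002 -0.0001  0.0001] [ 1.2 -0.2  1. ] 1.1 [-0.04197297  0.06007018 -0.00521434]
-135 [ 0.0002 -0.0001  0.    ] [ 0.9 -0.3  0.7] 0.9 [-0.00637712  0.05247468  0.01239039]
-142.5 [ 0.0002 -0.0001  0.    ] [ 1.1 -0.6  1.3] 1.1 [ 0.00684103  0.02286717 -0.0368482 ]
15.3583
```

View pics/w4.png

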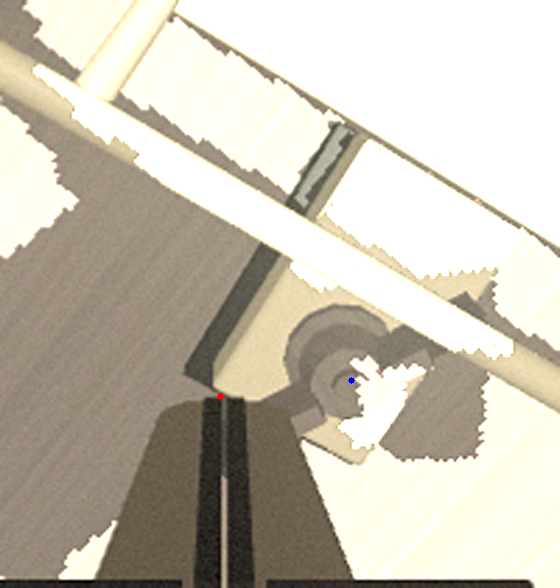

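The TCP is at (221,397), beside the wing line through the hub at (351,380). I've used my ten views, so from here I measure in code. First step is a polar brightness profile of the wing annulus in each saved view.

```bash
cat >> h.py <<'E'
def polar(c,z=.057,r=(.020,.032),n=72,ax=None):
    g=cv2.cvtColor(c["pixels"],cv2.COLOR_BGR2GRAY).astype(np.float32); ax=AX if ax is None else ax
    th=np.radians(np.arange(n)*360/n); rr=np.linspace(*r,9)
    X=np.array([[ax[0]+q*np.cos(t),ax[1]+q*np.sin(t),z] for t in th for q in rr])
    m=proj(c,X).astype(np.float32).reshape(n,9,2)
    v=cv2.remap(g,m[...,0],m[...,1],1); return v.mean(1),v.std(1)
E
python3 - <<'E'
from h import *
P=[polar(pickle.load(open(f"w{i}.pkl","rb"))) for i in (1,2,3,4)]
print("hdg  w1 w2 w3 w4 mean(std)")
for k in range(72): print((k*5+180)%360-180,*[f"{p[0][k]:.0f}({p[1][k]:.0f})" for p in P])
E
```

```text
hdg  w1 w2 w3 w4 mean(std)
0 142(2) 127(34) 135(35) 131(32)
5 141(2) 127(34) 132(35) 116(34)
10 142(1) 128(34) 126(38) 104(32)
15 142(2) 129(35) 112(34) 106(35)
20 141(2) 125(39) 101(31) 101(29)
25 141(2) 131(36) 84(3) 114(37)
30 142(1) 134(42) 95(23) 106(34)
35 129(25) 139(46) 85(2) 112(33)
40 113(30) 144(49) 86(1) 114(36)
45 89(24) 149(54) 86(1) 112(34)
50 88(25) 183(36) 110(34) 95(20)
55 103(28) 197(16) 119(37) 97(15)
60 146(18) 178(22) 103(18) 132(58)
65 158(36) 177(22) 94(10) 152(62)
70 154(36) 168(36) 97(15) 171(55)
75 125(67) 145(59) 92(24) 164(62)
80 133(67) 155(44) 143(71) 160(67)
85 150(54) 161(38) 149(73) 158(66)
90 160(42) 172(37) 157(68) 166(54)
95 160(43) 173(36) 174(51) 172(46)
100 160(42) 169(36) 177(47) 170(48)
105 161(42) 158(38) 176(48) 184(39)
110 161(41) 169(35) 174(47) 187(42)
115 155(44) 170(36) 169(47) 180(40)
120 150(45) 175(34) 163(45) 175(47)
125 137(44) 183(29) 159(38) 177(50)
130 143(40) 193(15) 145(30) 172(57)
135 144(38) 196(15) 156(34) 162(59)
140 130(39) 195(16) 171(47) 147(53)
145 150(47) 163(55) 162(49) 136(47)
150 169(41) 82(26) 187(51) 142(59)
155
[... 663 characters left out ...]
 83(1) 45(14)
-105 135(27) 102(27) 87(8) 48(13)
-100 77(29) 135(1) 81(24) 54(5)
-95 75(27) 140(1) 79(21) 54(1)
-90 76(27) 139(1) 78(21) 55(1)
-85 77(27) 137(1) 76(22) 55(1)
-80 82(32) 137(1) 72(26) 64(25)
-75 90(36) 128(17) 69(22) 74(35)
-70 90(30) 116(31) 70(24) 90(46)
-65 97(26) 86(21) 80(24) 112(47)
-60 100(17) 72(2) 98(41) 145(22)
-55 114(16) 73(1) 111(44) 153(1)
-50 127(14) 71(2) 134(39) 153(1)
-45 135(12) 69(7) 151(21) 153(2)
-40 137(13) 77(21) 159(3) 152(2)
-35 142(1) 98(49) 159(2) 153(3)
-30 141(1) 118(63) 159(2) 152(2)
-25 142(1) 131(56) 159(2) 153(2)
-20 141(1) 131(48) 159(2) 152(2)
-15 141(1) 134(42) 159(1) 153(2)
-10 141(1) 130(38) 147(24) 153(2)
-5 141(2) 129(34) 143(30) 149(12)
```

Run:
```python
from h import *
from workcell import bot
p,o,_=pose(-142.5,True,gap=.012,r=.030,z=.042,half=.005)
bot.line_to(p,max_speed=.08); bot.line_to([p[0],p[1],.14],max_speed=.25)
c=bot.read_camera("wrist"); pickle.dump(c,open("w5.pkl","wb"))
v,s=polar(c); v2,_=polar(pickle.load(open("w2.pkl","rb")))
for k in range(72): print((k*5+180)%360-180,f"{v[k]:.0f}({s[k]:.0f})",end="; ")
print(bot.current_clock())
cv2.imwrite("pics/w5.png",c["pixels"])
```

```text
0 92(26); 5 100(32); 10 111(31); 15 111(31); 20 119(32); 25 124(32); 30 124(30); 35 117(33); 40 122(32); 45 124(33); 50 121(32); 55 119(41); 60 168(32); 65 185(24); 70 179(33); 75 153(64); 80 158(59); 85 168(60); 90 182(43); 95 183(38); 100 194(29); 105 189(31); 110 200(21); 115 202(21); 120 204(20); 125 205(20); 130 196(34); 135 201(29); 140 203(24); 145 212(18); 150 208(19); 155 204(37); 160 186(54); 165 166(63); 170 164(67); 175 156(70); -180 152(64); -175 151(69); -170 137(77); -165 111(56); -160 91(28); -155 95(28); -150 100(24); -145 103(19); -140 108(16); -135 96(27); -130 67(16); -125 60(2); -120 61(2); -115 68(4); -110 76(3); -105 76(4); -100 70(12); -95 73(7); -90 77(3); -85 96(29); -80 99(32); -75 105(29); -70 104(31); -65 96(27); -60 88(16); -55 85(33); -50 91(48); -45 94(38); -40 78(6); -35 77(4); -30 78(1); -25 78(1); -20 79(1); -15 79(1); -10 79(1); -5 85(18); 16.25
```

Run:
```python
from h import *
s=pickle.load(open("scene0.pkl","rb"))
T=np.array([.70058,-.05862,.0432])
for dz in (0,.01,.02,.03): print(dz,((proj(s,[T+[0,0,dz]])[0]-[330,180])*5.6+[299,0]).round(0))
print("nut pts in same crop", ((proj(s,[[*AX,.0447],[*AX,.024],[.680,-.0527,.0587],[.680,-.0527,.0337]])-[330,180])*5.6+[299,0]).round(0).tolist())
# wing/hub height test: fit dark side-face heading in each view at several z, axis from each view
for z in (.03,.038,.0447,.052,.0587):
    out=[]
    for i in (1,2,3,5):
        c=pickle.load(open(f"w{i}.pkl","rb")); u,v=proj(c,[[*AX,.0447]])[0]; out.append((round(u,1),round(v,1)))
    break
print(out)
# lug corner check and finger silhouette: finger mask = dark region rows below TCP in w3
c=pickle.load(open("w3.pkl","rb"));g=cv2.cvtColor(c["pixels"],6)
print(proj(c,[T])[0]); print(g[236:262:2,225:335:6])
```

```text
0 [504. 297.]
0.01 [507. 281.]
0.02 [510. 265.]
0.03 [513. 249.]
nut pts in same crop [[526.0, 229.0], [520.0, 261.0], [469.0, 243.0], [462.0, 282.0]]
[(np.float64(321.3), np.float64(172.7)), (np.float64(312.6), np.float64(181.6)), (np.float64(328.7), np.float64(210.2)), (np.float64(311.3), np.float64(182.4))]
[278.23494536 240.48002556]
[[ 81  85  80  84  85  83  86  84  82  79  84  81  43 112 124 124 162  86
   85]
 [ 84  80  83  86  81  80  83  83  81  82  80  85  45  52 125 119  82  86
   87]
 [ 81  82  86  86  81  82  80  78  85  83  84  82  80  49 124  85  87  83
   88]
 [ 83  86  84  84  84  84  82  84  41  56  35  85  86  58  99  85  82  85
   85]
 [ 85  86  82  81  83  79  86  57  30  52  28  58  78  84  82  79  82  82
   82]
 [ 87  81  82  86  82  84  58  57  27  54  26  56  58  79 160 162 165 161
  165]
 [ 80  84  85  83  85  84  60  57  27  53  29  58  60  76 159 162 158 159
  163]
 [ 84  85  81  79  86  74  57  60  27  50  28  59  58  60 161 158 158 163
  162]
 [ 87  83  80  87  82  67  59  60  30  88  29  59  60  58 160 156 159 159
  155]
 [ 81  82  81  78  80  57  59  57  27  89  31  58  58  56 158 161 159 156
  158]
 [ 75  78  74 165  95  59  56  57  24  88  30  54  60  62 161 157 155 159
  159]
 [163 165 161 162 160  57  57  57  31  86  28  54  62  58 161 155 158 158
  159]
 [164 160 164 156 163  55  56  57  24  90  28  59  60  56 158 160 161 163
  155]]
```

The scene crop puts the real finger end about 10–20 mm above the nominal TCP: the end is near (515,280), while the TCP projects to (504,297). So the strokes passed over the wings. I'll repeat with the TCP at z=0.026, still above the lug.

```bash
sed -i 's/r=.028,z=.047/r=.032,z=.026/; s/bot.line_to(\[p\[0\],p\[1\],.047\],max_speed=.12)/bot.line_to(p,max_speed=.15)/; s/\],.14\]/],.11]/g' h.py
python3 - <<'E'
from h import *
from workcell import bot
p,o,_=pose(-112.5,True,gap=.006)
bot.goto([p[0],p[1],.11],o); f=np.array(bot.current_contact_force()); bot.line_to([p[0],p[1],.05],max_speed=.2)
for z in (.042,.034,.026):
    bot.line_to([p[0],p[1],z],max_speed=.1); F=np.array(bot.current_contact_force())-f; print(z,F.round(1))
    if abs(F[2])>6: raise SystemExit
th=stroke(bot,-112.5,-198,True,enter=False)
leave(bot,th,True)
c=bot.read_camera("wrist"); pickle.dump(c,open("w6.pkl","wb"))
v,s=polar(c); v2,_=polar(pickle.load(open("w2.pkl","rb")))
for k in range(72): print((k*5+180)%360-180,f"{v[k]:.0f}({s[k]:.0f})|{v2[k]:.0f}",end="; ")
print(bot.current_clock())
E
```

```text
0.042 [-0.8  1.6 -1.2]
0.034 [-0.1  0.9 -1.1]
0.026 [ 0.   1.6 -1.4]
[(np.float64(-112.5), 0.2), (np.float64(-122.0), 2.2), (np.float64(-131.5), 1.2), (np.float64(-141.0), 0.7), (np.float64(-150.5), 0.1), (np.float64(-160.0), 0.9), (np.float64(-169.5), 0.9), (np.float64(-179.0), 1.3), (np.float64(-188.5), 0.7), (np.float64(-198.0), 0.6)] clock 21.4417
0 110(38)|127; 5 119(31)|127; 10 125(22)|128; 15 126(30)|129; 20 129(33)|125; 25 129(33)|131; 30 133(38)|134; 35 136(41)|139; 40 142(49)|144; 45 148(51)|149; 50 182(33)|183; 55 192(21)|197; 60 196(13)|178; 65 190(17)|177; 70 176(35)|168; 75 169(38)|145; 80 165(38)|155; 85 160(38)|161; 90 162(38)|172; 95 164(38)|173; 100 157(38)|169; 105 156(39)|158; 110 157(40)|169; 115 165(39)|170; 120 171(37)|175; 125 178(29)|183; 130 189(19)|193; 135 183(27)|196; 140 142(50)|195; 145 95(50)|163; 150 66(11)|82; 155 66(3)|76; 160 73(1)|75; 165 73(2)|72; 170 69(15)|72; 175 69(14)|70; -180 69(11)|68; -175 67(11)|69; -170 67(10)|69; -165 66(12)|69; -160 67(14)|68; -155 68(15)|69; -150 69(17)|69; -145 70(20)|71; -140 75(21)|73; -135 81(28)|77; -130 92(27)|74; -125 118(23)|70; -120 136(2)|60; -115 137(1)|64; -110 136(1)|88; -105 134(1)|102; -100 135(2)|135; -95 139(1)|140; -90 136(1)|139; -85 136(1)|137; -80 129(21)|137; -75 102(30)|128; -70 90(26)|116; -65 83(22)|86; -60 71(1)|72; -55 72(1)|73; -50 72(1)|71; -45 72(1)|69; -40 71(4)|77; -35 75(13)|98; -30 102(25)|118; -25 137(11)|131; -20 132(8)|131; -15 62(3)|134; -10 77(26)|130; -5 107(33)|129; 22.325
```

The wing moved this time, to a heading of about -18° to -20°. Next is stroke 2 in two parts, creeping at the end.

Run:
```python
from h import *
from workcell import bot
th=stroke(bot,-18,-108,False,step=11,speed=.035)
leave(bot,th,False)
f=bot.current_contact_force()
th=stroke(bot,-108,-184,True,step=11,speed=.035,fmax=10)
if th<-183: th=stroke(bot,-185,-194,True,step=1,speed=.02,fmax=5,enter=False)
leave(bot,th,True)
c=bot.read_camera("wrist"); pickle.dump(c,open("w7.pkl","wb"))
v,s=polar(c); v2,_=polar(pickle.load(open("w6.pkl","rb")))
for k in list(range(64,72))+list(range(0,3))+list(range(26,38))+list(range(46,54)): print((k*5+180)%360-180,f"{v[k]:.0f}({s[k]:.0f})|{v2[k]:.0f}",end="; ")
print(bot.current_clock())
```

```text
[(np.float64(-18.0), -1.0), (np.float64(-28.0), -0.4), (np.float64(-38.0), -1.0), (np.float64(-48.0), -0.8), (np.float64(-58.0), -0.9), (np.float64(-68.0), -0.3), (np.float64(-78.0), -0.5), (np.float64(-88.0), -0.2), (np.float64(-98.0), 0.4), (np.float64(-108.0), -0.2)] clock 26.6833
[(np.float64(-108.0), -0.3), (np.float64(-118.9), 0.9), (np.float64(-129.7), 1.1), (np.float64(-140.6), 0.5), (np.float64(-151.4), 0.8), (np.float64(-162.3), 0.8), (np.float64(-173.1), 0.4), (np.float64(-184.0), 0.3)] clock 33.5917
[(np.float64(-185.0), 1.3), (np.float64(-186.0), 2.4), (np.float64(-187.0), 1.1), (np.float64(-188.0), 2.9), (np.float64(-189.0), 5.3)] clock 34.8417
-40 71(5)|71; -35 72(7)|75; -30 76(17)|102; -25 72(19)|137; -20 78(15)|132; -15 143(3)|62; -10 143(1)|77; -5 63(11)|107; 0 75(25)|110; 5 93(32)|119; 10 121(31)|125; 130 189(21)|189; 135 194(16)|183; 140 196(14)|142; 145 169(37)|95; 150 86(38)|66; 155 64(4)|66; 160 61(1)|73; 165 64(4)|73; 170 73(1)|69; 175 73(2)|69; -180 70(15)|69; -175 69(17)|67; -130 98(30)|92; -125 114(29)|118; -120 137(2)|136; -115 136(1)|137; -110 135(2)|136; -105 137(3)|134; -100 140(1)|135; -95 136(1)|139; 35.725
```

The wing top is at about -12°, against an expected home of -11°. The push force rose at the stop, and the hand is now clear.

Run:
```python
from workcell import bot
p=bot.current_ee_pos(); bot.line_to([p[0],p[1],.17],max_speed=.15)
print(bot.current_clock(), bot.job_done())
```

```text
the job is handed in; nothing more can be done
36.275 None
```

I handed the job in at 36.3 s: the wing nut reads about 1° from home by camera, with the push force rising to 5.3 N at the stop. The hand is clear, and I planned the moves around the cap and the loose things but did not re-check them by camera afterwards.

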